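Find the hidden catch of the slate-label drawer

ROBOT

A 6-joint arm with a two-finger parallel gripper is mounted at the origin on the work surface. World frame = base frame: x ahead of the robot, y to its left, z up, the work surface at z = 0. Lengths are in mm, angles in rad, forces in N, time in s.
With the tool pointing down it reaches from about 300 to 775 mm from the base axis. Payload 14.6 kg.
Tool frame: the origin (TCP) lies midway between the tips of the shut fingers; the grasp point (between the pads) lies 19 mm behind it; z points along the fingers, y is the direction in which the jaws open and shut (so a half turn about z gives the same grasp; the last joint's range is limited). The gripper opens to 94 mm and grips with 3 to 60 N. Pads are 16 mm wide; open, the fingers measure 119 mm over their backs; the gripper's body (75 mm by 177 mm) begins 78 mm behind the grasp point.
Start: joints at [-1.287, 0.3, 1.521, -0, 1.321, -0.067], TCP at [189, -516.496, 205.446] pointing down, gripper open.
Joint ranges: [-3.03, 3.03], [-0.79, 2.21], [0.23, 2.52], [-1.04, 4.18], [0, 3.07], [-2.55, 2.55]. Speed limits (rad/s): [2.22, 2.22, 2.57, 3.14, 3.14, 3.14].

INTERFACE

Orientations are given as [roll, pitch, yaw] about the fixed x, y, z axes, in that order (R = Rz(yaw) Ry(pitch) Rx(roll)).
In Python, from cell import read_state, camera, get_calibration, sign_off gives the robot as it stands.
- The arm moves only by the tool carry_out, never from a script. Its argument "series" is a list of rows, each an object with "delta_pos": the shift along the world's x, y, z in mm, a list of three; "turn": the turn, a rotation vector about the world's x, y, z in rad, a list of three; "hand": the opening, from 0 (shut) to 1 (fully open). A call has 1 to 8 rows; each row is the pose to reach, as a shift and turn from the pose commanded when the call began; what a row does not reach only later rows make up. A row lasts 1/8 s, in which the tool goes at most 62.5 mm and 10.7 degrees, less where a joint would pass 70% of its speed; a pose out of reach is approached as far as the arm can. A call with a gripper value outside its range is refused whole. The fingers move at their own pace and stop on an object; "squeeze" is the grip in N (left out, the last holds). Time passes only in rows, so rows that repeat a pose let the fingers close. It gives the time, the measured TCP pose, the force and the opening at its end, in the units of the state.
- read_state(): the state, without advancing time (a new reading comes with each control period).
- camera(name): name is "scene" or "top" or "wrist"; returns the picture (400x640x3 uint8, red, green, blue); there is no depth.
- get_calibration(name): a dict with "intrinsics" (3x3 intrinsics, pixels), "k1" (the pictures are not rectified: a ray, as slopes to the right and down, at radius r is drawn at 1 + k1 r^2 times it, then the intrinsics apply), "pose" (4x4, takes a point from camera to world coordinates). Camera axes: x right, y down, z forward; pixel columns grow to the right and rows downward; lengths in mm; the calibration is good to about 2 mm. A picture is of the moment at which its call begins: read the wrist's pose just before it. get_calibration takes no time and is no camera call; for the wrist camera it gives the pose at the moment of the call.
- sign_off(): hands the job in, once; it reports no verdict.
The state is a dict: "clock": time; "joints": joint angles; "qd": joint speeds; "effort": joint torques, N m; "eef_pos": TCP position; "eef_rot": TCP orientation; "wrist_force": force on the tool from outside, world axes, zero at the start; "moment": the same for the moment, N m; "finger_gap": finger opening in mm.
Only numpy, scipy, OpenCV 4.12 (cv2) and the standard library are available. Lean on these libraries where they do the work, as an engineer would, in place of code of your own. Each camera call takes 0.05 s, during which the arm holds its last target.

TASK

One of the five dark tiles in the lid of the label cabinet is a concealed push button, sitting just a little lower than the flush ones. Feel across the tiles with shut fingertips, gently, until you find the one that gives, press it down so that the drawer springs open by itself, then let the button come back up and move clear. Do not touch the drawer, and leave the brush, the glass and the things on the lid where they are: nothing is to be picked up.

Things in the scene. Friction and masses are not known exactly. Their poses are not given: they have to be found in the camera images.
- cabinet: low pale wooden cabinet for the cellar's slate labels, fixed to the table: 240 mm deep (its x), 370 mm wide (its y), 100 mm high with a flat lid. Origin at the centre of its underside; its x points from the drawer front (on the robot's side) to the back, y to the left, z up
- tile_row (a point): centre of the row of five dark wooden tiles inlaid in the lid, at the level of the lid's top face, axes as the cabinet's. Each tile is 52 mm square; their centres lie on the cabinet's y axis direction at -128, -64, 0, +64 and +128 mm from this point, with 10 mm of lid between them. Four tiles are solid and flush with the lid; the fifth, in any of the five places, is the catch button: same wood, same outline, but its top sits 3 mm below the lid and gives when pressed
- catch (a joint): how far the button tile is pressed down (m): 0 at rest, 0.007 at its stop. It begins to give at about 1.5 N and is fully down at about 5 N; the drawer is let go at about 0.004 (3.5 N); it springs back up when released
- drawer (a joint): how far the shallow drawer in the cabinet's front has slid out towards the robot (m): 0 shut, 0.06 fully out. It has no handle; a spring drives it out by itself within a second once the catch is pressed
- drawer_box: the drawer: medium-brown front board 340 mm wide and 66 mm high, set in the cabinet's front face below the lid, with a tray behind it. Origin, while shut, at the cabinet's origin
- bung_mid (a point): red tapered barrel bung, 42 mm across and 40 mm high, standing loose on the lid behind the tiles; this point is at its middle
- tastevin_mid (a point): shallow steel tasting bowl, 72 mm across and 26 mm high, loose on the lid behind the tiles; this point is at its middle
- eraser_mid (a point): grey felt slate eraser, 45 x 75 x 30 mm, loose on the lid behind the tiles; this point is at its middle
- beaker_mid (a point): clear glass, 72 mm across, 100 mm high, standing loose on the table at the right; this point is at its middle
- brush_mid (a point): bottle brush lying loose on the table at the left; this point is at its middle

How it is judged:
By the outcome, as a careful person would: the job done as asked, in the order asked, and still so for the second after the job is handed in, with the robot touching nothing.
It also fails if it takes over 51 s, if anything falls off the work surface, if the arm or the gripper's body presses on something with over 40 N, if the wrist force passes 120 N, or if a joint passes its speed limit or range.

## Working session

There is one attempt and no reset: what is moved stays moved. The work goes in short steps, Python scripts to look and compute and a tool call to move; the robot and the scene stay as the last step left them, time stands still between calls to the robot, and variables do not carry over. Pictures are saved under pics/ and viewed, and the job is handed in when it is done.

Besides the shell and the picture viewer there is one more tool, called after ">>>" as name([rows], argument=value, ...), one row to a line, values as JSON. carry_out: Moves the arm, as the interface text tells. Its arguments: {"type":"object","properties":{"series":{"type":"array"},"squeeze":{"type":"number"}},"required":["series"]}

```bash
mkdir -p pics
python3 - <<'E'
from cell import *
import cv2
for n in ("scene","top"):
    im=camera(n); cv2.imwrite(f"pics/{n}0.png",im[:,:,::-1]); c=get_calibration(n); print(n,c)
s=read_state(); print(s)
E
```

```text
scene {'intrinsics': array([[364.00566017,   0.        , 316.64547531],
       [  0.        , 364.00566017, 200.3617836 ],
       [  0.        ,   0.        ,   1.        ]]), 'k1': -0.054373605059274376, 'pose': array([[ 5.89816900e-01,  6.03709503e-01, -5.36330924e-01,
         1.07924859e+03],
       [ 8.07439634e-01, -4.51204003e-01,  3.80073922e-01,
        -3.31502789e+02],
       [-1.25404210e-02, -6.57228867e-01, -7.53586727e-01,
         7.65475421e+02],
       [ 0.00000000e+00,  0.00000000e+00,  0.00000000e+00,
         1.00000000e+00]])}
top {'intrinsics': array([[378.03076101,   0.        , 318.90408487],
       [  0.        , 378.03076101, 198.16678321],
       [  0.        ,   0.        ,   1.        ]]), 'k1': -0.09111055594613741, 'pose': array([[ 2.86941407e-02, -9.98440958e-01,  4.78779634e-02,
         5.52353729e+02],
       [-9.99340634e-01, -2.75880728e-02,  2.36049907e-02,
        -6.27012965e+00],
       [-2.22473288e-02, -4.85237192e-02, -9.98574236e-01,
         1.04158486e+03],
       [ 0.00000000e+00,  0.00000000e+00,  0.00000000e+00,
         1.00000000e+00]])}
{'clock': 0.1, 'joints': array([-1.28658248e+00,  3.00407092e-01,  1.52151316e+00, -7.82597754e-06,
        1.32071914e+00, -6.66151451e-02]), 'qd': array([ 0.00038604, -0.0021182 , -0.00079937, -0.00138108, -0.00021139,
        0.00139018]), 'effort': array([ 2.19772287e-04, -5.32644296e+01, -3.53284335e+01,  7.08144461e-02,
        2.35041976e-02, -4.07188190e-05]), 'eef_pos': array([ 188.94239575, -516.27324829,  204.95017654]), 'eef_rot': array([-3.14054773e+00, -6.21132683e-05,  3.50830904e-01]), 'wrist_force': array([-0.45682927, -0.41887838, -0.30807865]), 'moment': array([ 0.02247109,  0.01688711, -0.06884782]), 'finger_gap': 94.02108027908557}
```

View pics/scene0.png

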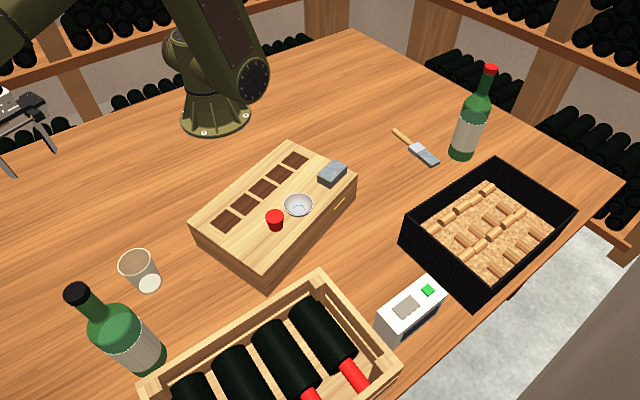

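View pics/top0.png

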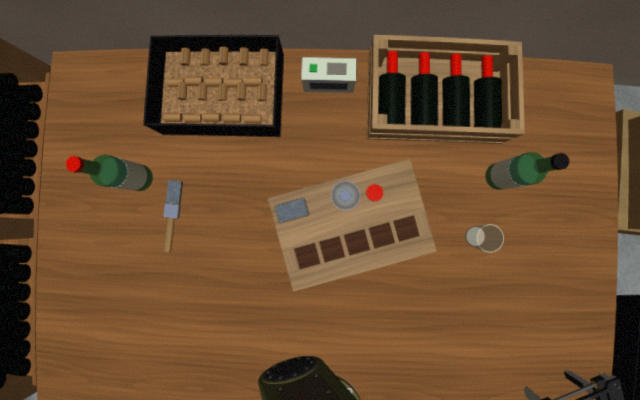

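The top view shows five dark tiles running from (307,257) to (406,228), with the red bung at (375,192), the bowl at (345,195), the eraser at (292,210) and the glass at (488,237). Next I'll measure the tiles.

```bash
cat > h.py <<'E'
import numpy as np, cv2
from cell import *
def ray(c,px):
    K=c["intrinsics"];k=c["k1"]
    d=np.array([(px[0]-K[0,2])/K[0,0],(px[1]-K[1,2])/K[1,1]]);u=d.copy()
    for _ in range(20): u=d/(1+k*(u@u))
    T=c["pose"]; return T[:3,3],T[:3,:3]@np.array([u[0],u[1],1])
def onplane(c,px,z):
    o,r=ray(c,px); return o+r*(z-o[2])/r[2]
E
python3 - <<'E'
from h import *
for n,x0,x1,y0,y1 in (("top",285,425,210,275),("scene",200,320,140,240)):
    im=cv2.imread(f"pics/{n}0.png"); c=get_calibration(n)
    m=np.zeros(im.shape[:2],np.uint8); m[y0:y1,x0:x1]=(im.max(2)<115)[y0:y1,x0:x1]*255
    m=cv2.morphologyEx(m,cv2.MORPH_OPEN,np.ones((3,3)))
    k,l,st,ce=cv2.connectedComponentsWithStats(m)
    P=[]
    for i in range(1,k):
        if 100<st[i,4]<1500:
            p=onplane(c,ce[i],100); P.append(p); 
            mm=im[l==i].mean(0)
            cs=[onplane(c,q,100) for q in cv2.boxPoints(cv2.minAreaRect(np.argwhere(l==i)[:,::-1].astype(np.float32)))]
            print(n,ce[i].round(1),st[i,4],p.round(1),mm.round())
    P=np.array(P); P=P[np.argsort(P[:,1])]
    if len(P)==5:
        print("center",P.mean(0).round(1),"dir",np.arctan2(*( -(P[-1]-P[0])[:2])) , np.linalg.norm(np.diff(P,axis=0),axis=1))
E
python3 - <<'E'
import cv2
a=cv2.imread('pics/top0.png')[205:280,280:430]; cv2.imwrite('pics/c1.png',cv2.resize(a,None,fx=5,fy=5,interpolation=cv2.INTER_CUBIC))
a=cv2.imread('pics/scene0.png')[140:240,195:325]; cv2.imwrite('pics/c2.png',cv2.resize(a,None,fx=6,fy=6,interpolation=cv2.INTER_CUBIC))
E
```

```text
top [406. 228.] 467 [ 529.2 -202.5  100. ] [33. 50. 75.]
top [381.3 234.9] 469 [ 510.5 -141.5  100. ] [33. 50. 75.]
top [356.4 241.9] 470 [491.6 -80.1 100. ] [34. 50. 75.]
top [331.5 248.9] 459 [472.5 -19.  100. ] [33. 49. 75.]
top [306.8 255.8] 475 [453.6  41.9 100. ] [34. 50. 75.]
center [491.5 -80.2 100. ] dir 2.8416118361941045 [63.81620612 64.27397582 64.02100623 63.77041717]Traceback (most recent call last):
  File "<stdin>", line 14, in <module>
IndexError: too many indices for array: array is 1-dimensional, but 2 were indexed
```

View pics/c1.png

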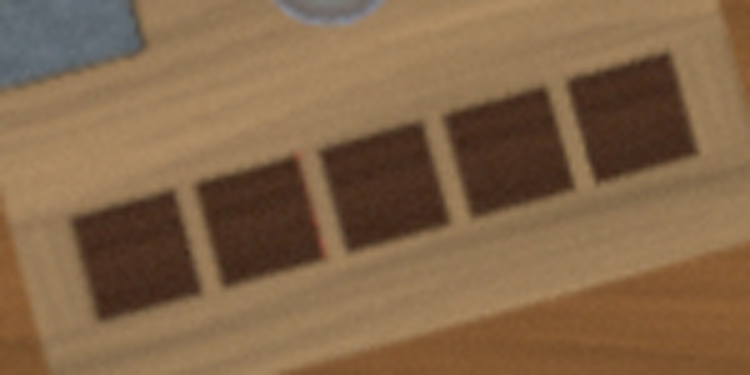

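View pics/c2.png

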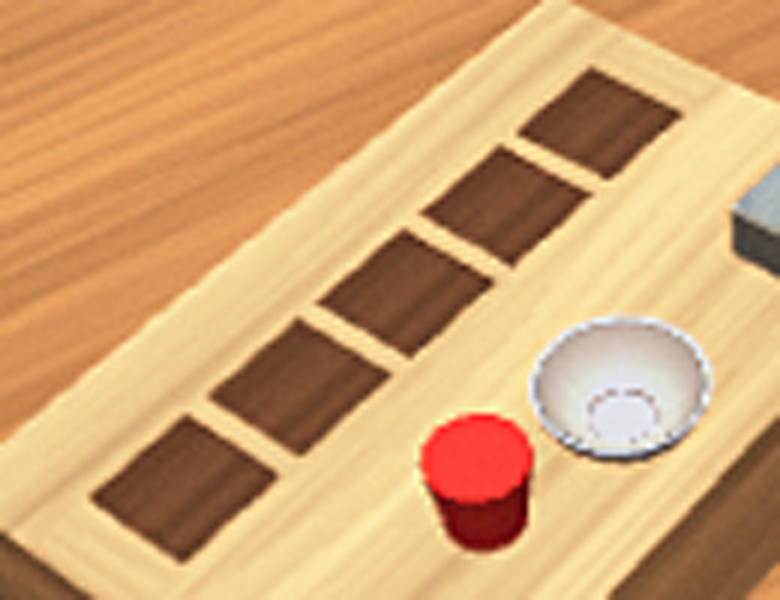

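The tiles have a 64 mm pitch, a centre at (491.5, -80.2) and a cabinet yaw of about 0.30. The gripper yaw of 0.35 is close enough to leave alone. I'll shut the fingers and go high above the rightmost tile.

>>> carry_out([
  {"delta_pos":[20,20,30],"turn":[0,0,0],"hand":0},
  {"delta_pos":[60,56,30],"turn":[0,0,0],"hand":0},
  {"delta_pos":[100,93,30],"turn":[0,0,0],"hand":0},
  {"delta_pos":[140,130,30],"turn":[0,0,0],"hand":0},
  {"delta_pos":[180,166,30],"turn":[0,0,0],"hand":0},
  {"delta_pos":[220,203,30],"turn":[0,0,0],"hand":0},
  {"delta_pos":[260,240,30],"turn":[0,0,0],"hand":0},
  {"delta_pos":[300,277,20],"turn":[0,0,0],"hand":0},
], squeeze=10)

```text
clock: 1.1
eef_pos: [490.3, -238.2, 225.7]
eef_rot: [3.141, -0.001, 0.351]
wrist_force: [0.4, 0.5, -0.6]
finger_gap: 17.5
```

>>> carry_out([
  {"delta_pos":[25,23,-30],"turn":[0,0,0],"hand":0},
  {"delta_pos":[40,37,-70],"turn":[0,0,0],"hand":0},
  {"delta_pos":[40,37,-105],"turn":[0,0,0],"hand":0},
  {"delta_pos":[40,37,-117],"turn":[0,0,0],"hand":0},
  {"delta_pos":[40,37,-117],"turn":[0,0,0],"hand":0},
  {"delta_pos":[40,37,-117],"turn":[0,0,0],"hand":0},
])

```text
clock: 1.85
eef_pos: [529.5, -203.0, 110.0]
eef_rot: [3.14, -0.002, 0.35]
wrist_force: [0.2, 0.2, 0.9]
finger_gap: 0.3
```

Run:
```python
from h import *
s=read_state(); print(s["clock"],s["eef_pos"],s["wrist_force"],s["finger_gap"])
cv2.imwrite("pics/w1.png",camera("wrist")[:,:,::-1])
```

```text
1.85 [ 529.50511853 -203.00500951  109.95293192] [0.15935552 0.20354479 0.86025663] 0.33091074405406684
```

View pics/w1.png

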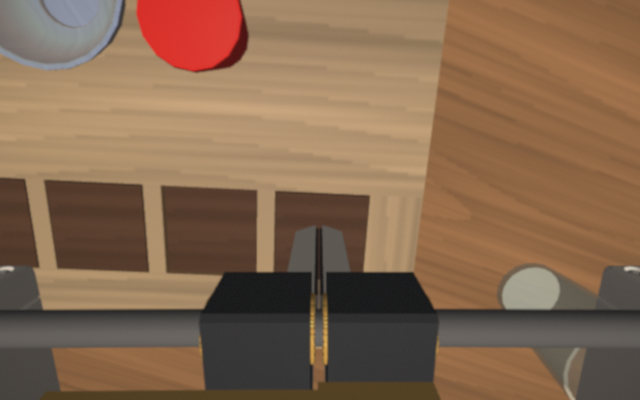

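The wrist view shows the shut tips at (319,230), centred over the rightmost tile. I'll descend gently.

>>> carry_out([
  {"delta_pos":[0,0,-2],"turn":[0,0,0],"hand":0},
  {"delta_pos":[0,0,-4],"turn":[0,0,0],"hand":0},
  {"delta_pos":[0,0,-6],"turn":[0,0,0],"hand":0},
  {"delta_pos":[0,0,-6],"turn":[0,0,0],"hand":0},
])

```text
clock: 2.4
eef_pos: [528.9, -202.4, 102.2]
eef_rot: [-3.141, 0.0, 0.351]
wrist_force: [0.1, -0.4, 0.6]
finger_gap: 0.3
```

>>> carry_out([
  {"delta_pos":[0,0,-1],"turn":[0,0,0],"hand":0},
  {"delta_pos":[0,0,-1],"turn":[0,0,0],"hand":0},
])

```text
clock: 2.65
eef_pos: [529.0, -202.5, 101.4]
eef_rot: [-3.142, 0.0, 0.351]
wrist_force: [0.6, -0.0, -0.3]
finger_gap: 0.2
```

>>> carry_out([
  {"delta_pos":[0,0,-1],"turn":[0,0,0],"hand":0},
  {"delta_pos":[0,0,-1],"turn":[0,0,0],"hand":0},
])

```text
clock: 2.9
eef_pos: [529.0, -202.5, 100.4]
eef_rot: [-3.142, 0.0, 0.351]
wrist_force: [0.2, 1.1, -0.1]
finger_gap: 0.5
```

>>> carry_out([
  {"delta_pos":[0,0,-0.5],"turn":[0,0,0],"hand":0},
  {"delta_pos":[0,0,-0.5],"turn":[0,0,0],"hand":0},
])

```text
clock: 3.15
eef_pos: [529.1, -202.5, 100.3]
eef_rot: [3.141, -0.0, 0.351]
wrist_force: [-2.7, 2.0, 4.9]
finger_gap: 0.5
```

>>> carry_out([
  {"delta_pos":[0,0,-0.5],"turn":[0,0,0],"hand":0},
  {"delta_pos":[0,0,-0.5],"turn":[0,0,0],"hand":0},
])

```text
clock: 3.4
eef_pos: [529.1, -202.5, 100.2]
eef_rot: [3.141, -0.0, 0.351]
wrist_force: [-3.8, 1.8, 9.8]
finger_gap: 0.2
```

The first tile is solid: contact is at 100.3 and the force climbs about 10 N/mm. On to the next one.

>>> carry_out([
  {"delta_pos":[0,0,6],"turn":[0,0,0],"hand":0},
  {"delta_pos":[-6,20,8],"turn":[0,0,0],"hand":0},
  {"delta_pos":[-13,42,8],"turn":[0,0,0],"hand":0},
  {"delta_pos":[-19,61,6],"turn":[0,0,0],"hand":0},
  {"delta_pos":[-19,61,3],"turn":[0,0,0],"hand":0},
  {"delta_pos":[-19,61,1],"turn":[0,0,0],"hand":0},
  {"delta_pos":[-19,61,0.5],"turn":[0,0,0],"hand":0},
  {"delta_pos":[-19,61,0.3],"turn":[0,0,0],"hand":0},
])

```text
clock: 4.4
eef_pos: [510.0, -141.9, 99.6]
eef_rot: [-3.142, 0.0, 0.35]
wrist_force: [-0.5, 0.4, -0.1]
finger_gap: 0.3
```

>>> carry_out([
  {"delta_pos":[0,0,-0.4],"turn":[0,0,0],"hand":0},
  {"delta_pos":[0,0,-0.4],"turn":[0,0,0],"hand":0},
])

```text
clock: 4.65
eef_pos: [510.0, -141.6, 99.3]
eef_rot: [-3.142, 0.0, 0.351]
wrist_force: [0.1, -0.1, -0.5]
finger_gap: 0.4
```

>>> carry_out([
  {"delta_pos":[0,0,-0.4],"turn":[0,0,0],"hand":0},
  {"delta_pos":[0,0,-0.4],"turn":[0,0,0],"hand":0},
])

```text
clock: 4.9
eef_pos: [510.0, -141.5, 98.9]
eef_rot: [-3.142, 0.0, 0.351]
wrist_force: [0.4, 0.2, 0.0]
finger_gap: 0.3
```

>>> carry_out([
  {"delta_pos":[0,0,-0.5],"turn":[0,0,0],"hand":0},
  {"delta_pos":[0,0,-0.5],"turn":[0,0,0],"hand":0},
])

```text
clock: 5.15
eef_pos: [510.0, -141.5, 98.4]
eef_rot: [-3.142, 0.0, 0.351]
wrist_force: [0.5, -0.7, -0.7]
finger_gap: 0.4
```

The tip is 2 mm below the lid with no contact, so this looks like the button. I'll press slowly.

>>> carry_out([
  {"delta_pos":[0,0,-0.5],"turn":[0,0,0],"hand":0},
  {"delta_pos":[0,0,-1],"turn":[0,0,0],"hand":0},
  {"delta_pos":[0,0,-1.5],"turn":[0,0,0],"hand":0},
  {"delta_pos":[0,0,-1.5],"turn":[0,0,0],"hand":0},
])

```text
clock: 5.65
eef_pos: [510.0, -141.5, 97.1]
eef_rot: [3.141, -0.0, 0.351]
wrist_force: [-0.9, 0.7, 3.0]
finger_gap: 0.4
```

>>> carry_out([
  {"delta_pos":[0,0,-0.5],"turn":[0,0,0],"hand":0},
  {"delta_pos":[0,0,-1],"turn":[0,0,0],"hand":0},
  {"delta_pos":[0,0,-1.5],"turn":[0,0,0],"hand":0},
  {"delta_pos":[0,0,-1.5],"turn":[0,0,0],"hand":0},
])

```text
clock: 6.15
eef_pos: [510.0, -141.5, 95.5]
eef_rot: [3.142, -0.0, 0.351]
wrist_force: [-0.5, 0.6, 3.2]
finger_gap: -0.0
```

>>> carry_out([
  {"delta_pos":[0,0,-0.5],"turn":[0,0,0],"hand":0},
  {"delta_pos":[0,0,-1],"turn":[0,0,0],"hand":0},
  {"delta_pos":[0,0,-1.5],"turn":[0,0,0],"hand":0},
  {"delta_pos":[0,0,-1.5],"turn":[0,0,0],"hand":0},
])

```text
clock: 6.65
eef_pos: [510.0, -141.5, 93.9]
eef_rot: [3.142, -0.0, 0.351]
wrist_force: [-0.3, 0.7, 3.8]
finger_gap: 0.2
```

>>> carry_out([
  {"delta_pos":[0,0,-0.5],"turn":[0,0,0],"hand":0},
  {"delta_pos":[0,0,-1],"turn":[0,0,0],"hand":0},
  {"delta_pos":[0,0,-1.5],"turn":[0,0,0],"hand":0},
  {"delta_pos":[0,0,-2],"turn":[0,0,0],"hand":0},
  {"delta_pos":[0,0,-2],"turn":[0,0,0],"hand":0},
])

```text
clock: 7.28
eef_pos: [510.1, -141.5, 92.0]
eef_rot: [3.142, -0.0, 0.351]
wrist_force: [0.0, -0.1, 3.5]
finger_gap: -0.0
```

Run:
```python
from h import *
a=camera("top")[:,:,::-1]; cv2.imwrite("pics/t2.png",cv2.resize(a[150:330,230:470],None,fx=3,fy=3))
```

```text
(no output)
```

View pics/t2.png

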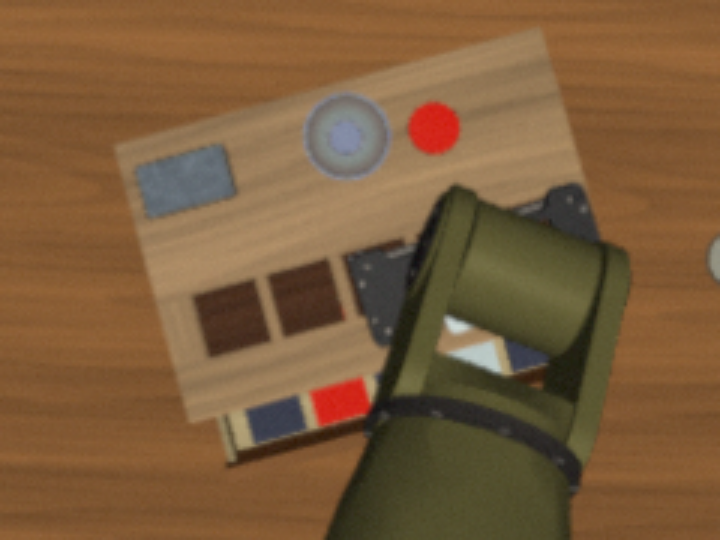

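The view shows the drawer out at the front, with its tray contents visible near (340,400). I'll hold briefly, then rise straight up and retreat.

>>> carry_out([
  {"delta_pos":[0,0,0],"turn":[0,0,0],"hand":0},
  {"delta_pos":[0,0,0],"turn":[0,0,0],"hand":0},
  {"delta_pos":[0,0,0],"turn":[0,0,0],"hand":0},
  {"delta_pos":[0,0,3],"turn":[0,0,0],"hand":0},
  {"delta_pos":[0,0,7],"turn":[0,0,0],"hand":0},
  {"delta_pos":[0,0,15],"turn":[0,0,0],"hand":0},
  {"delta_pos":[0,0,40],"turn":[0,0,0],"hand":0},
  {"delta_pos":[0,0,80],"turn":[0,0,0],"hand":0},
])

```text
clock: 8.32
eef_pos: [509.2, -141.3, 172.2]
eef_rot: [-3.14, 0.002, 0.351]
wrist_force: [-0.8, 0.4, 0.4]
finger_gap: 0.5
```

>>> carry_out([
  {"delta_pos":[0,0,30],"turn":[0,0,0],"hand":0},
  {"delta_pos":[0,0,60],"turn":[0,0,0],"hand":0},
  {"delta_pos":[-35,-40,60],"turn":[0,0,0],"hand":0},
  {"delta_pos":[-70,-80,60],"turn":[0,0,0],"hand":0},
  {"delta_pos":[-110,-120,60],"turn":[0,0,0],"hand":0},
  {"delta_pos":[-150,-160,60],"turn":[0,0,0],"hand":0},
  {"delta_pos":[-190,-200,60],"turn":[0,0,0],"hand":0},
  {"delta_pos":[-220,-240,60],"turn":[0,0,0],"hand":0},
])

```text
clock: 9.32
eef_pos: [288.2, -382.5, 232.5]
eef_rot: [3.141, 0.0, 0.35]
wrist_force: [0.5, -1.3, -0.3]
finger_gap: 0.3
```

>>> carry_out([
  {"delta_pos":[-30,-40,0],"turn":[0,0,0],"hand":0},
  {"delta_pos":[-50,-80,0],"turn":[0,0,0],"hand":0},
  {"delta_pos":[-60,-100,0],"turn":[0,0,0],"hand":0},
  {"delta_pos":[-60,-100,0],"turn":[0,0,0],"hand":0},
  {"delta_pos":[-60,-100,0],"turn":[0,0,0],"hand":0},
])

```text
clock: 9.95
eef_pos: [230.7, -480.6, 232.0]
eef_rot: [-3.141, -0.0, 0.352]
wrist_force: [0.2, 0.5, 0.1]
finger_gap: 0.8
```

Run:
```python
from h import *
s=read_state(); print(s["clock"],s["eef_pos"],s["wrist_force"])
b=camera("top")[:,:,::-1].copy(); cv2.imwrite("pics/t3.png",b)
a=camera("scene")[:,:,::-1]; cv2.imwrite("pics/s3.png",a)
o=cv2.imread("pics/top0.png"); d=cv2.absdiff(cv2.GaussianBlur(o,(5,5),0),cv2.GaussianBlur(b,(5,5),0)).max(2)>30
k,l,st,ce=cv2.connectedComponentsWithStats(d.astype(np.uint8)); print([x for x in st[1:].tolist() if x[4]>8])
```

```text
9.95 [ 230.72484115 -480.55451405  232.00127844] [0.16240095 0.53180811 0.06281993]
[[306, 256, 126, 50, 2159], [302, 356, 55, 44, 626], [568, 358, 45, 25, 444], [528, 365, 50, 35, 891], [613, 369, 3, 6, 14], [249, 371, 16, 29, 251], [589, 378, 12, 10, 69], [579, 384, 6, 4, 17], [565, 390, 28, 10, 119]]
```

View pics/t3.png

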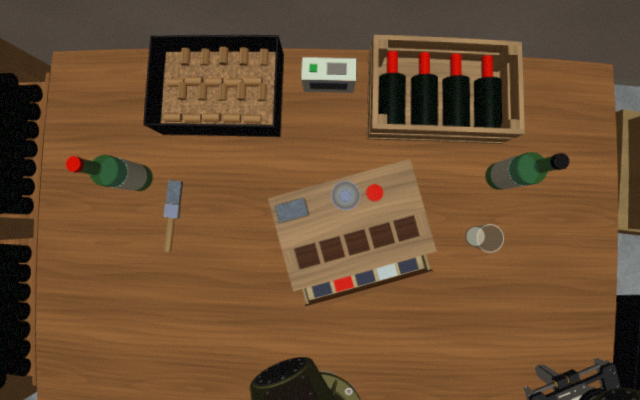

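View pics/s3.png

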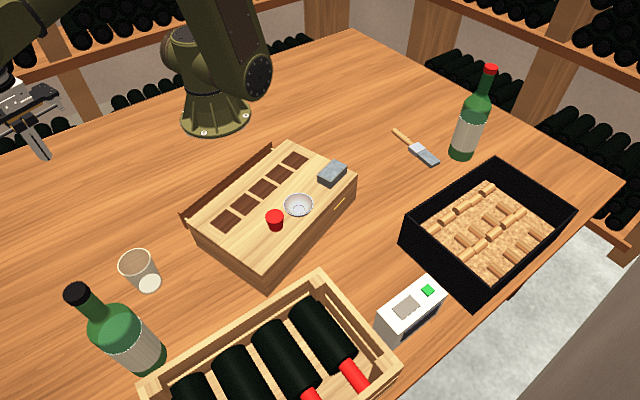

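The drawer is open, and everything else is unchanged apart from the arm. I'll measure how far the drawer is out.

Run:
```python
from h import *
c=get_calibration("top"); b=cv2.imread("pics/t3.png")
cv2.imwrite("pics/t3c.png",cv2.resize(b[240:315,280:440],None,fx=5,fy=5))
ax=np.array([np.cos(.3),np.sin(.3)])
ax=np.array([61.1,18.9])/63.96
f=lambda px,z:(onplane(c,px,z)[:2]-[491.5,-80.2])@ax
for px in [(307,304),(431,270)]: print(px,f(px,80),f(px,75))
print("lid front", f((293,290),100),f((436,251),100))
```

```text
(307, 304) -119.73002701769651 -120.76846226185906
(431, 270) -121.49988016734906 -122.54751820377705
lid front -72.97127612277883 -75.407172113999
```

View pics/t3c.png

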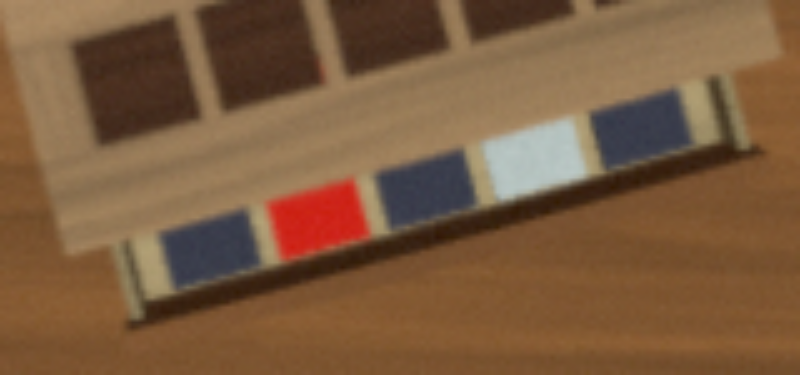

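```bash
python3 -c "
from cell import *
print(sign_off())"
```

```text
the job is handed in; nothing more can be done
None
```

The drawer is open. I pressed the hidden button, let it go, and moved the arm well clear. I handed in at about 10 s on the robot's clock.

- **Finding the button:** The rightmost tile was solid, with contact at 100.3 mm and a peak of about 10 N. The second tile from the right gave no contact until about 97 mm, then yielded at 3–4 N, so it was the button.
- **Pressing:** I pressed it about 5 mm to 92 mm. The drawer sprang out by itself, and I then lifted straight up.
- **Last checks:** The final top view differs from the first only at the drawer and the arm. The brush, glass, bung, bowl and eraser have not moved, and the wrist force is back to about zero.
- **Drawer travel:** The measured travel was about 47 mm if the edge I saw is the top of the drawer board. It would be about 60 mm (fully out) if it is the lower edge, which I think more likely. I didn't settle which one it is.
- **Button return:** I didn't measure the button coming back up; nothing was touching it after I lifted off.

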